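# Seat a shelf-edge label holder in a laboratory

## Task

Take the yellow label holder out of its grey stand and hang it over the steel rail of the white bench shelf, its hook behind the rail, so that its tongue slides down behind the blue lip on the shelf's front edge. Press it down fully home against the sprung seat in the channel and finish while still holding it pressed there: do not let go. Leave the bottle, the jar and the beaker where they stand.

Things in the scene. Friction and masses are not known exactly. Their poses are not given: they have to be found in the camera images.
- holder_tab (a point): Loose yellow plastic label holder, 106 mm tall, 55 to 110 g, upright in the grey stand. This point: centre of its grip tab (the upper part), 8 mm thick (x) x 36 mm wide (y), clear to grip from 22 mm below to 22 mm above this point. z up, x towards the hook. Below the tab, in the same plane, hangs the tongue.
- holder_foot (a point): Centre of the underside of the holder's tongue, 83.5 mm below holder_tab, same axes. The tongue is a plate 5 mm thick (x) x 70 mm wide (y) from here up to the tab, with a white card on its -x face.
- holder_hook (a point): Centre of the lower end of the holder's hook leg, 21 mm to +x and 36 mm above holder_foot, same axes. The leg (5 mm thick, 40 mm wide) hangs from a bridge that leaves the holder at the foot of the tab; the gap between tongue and leg is 16 mm, the bridge's underside 56 mm above the foot.
- stand: Fixed grey stand, base 60 mm (x) x 100 mm (y), 36 mm high; origin at its underside's centre. The tongue stands loosely, up to a few degrees askew, in a slot 7 mm wide (x), 76 mm long (y), 30 mm deep, open at the top. Holder and stand have the same axes at the start.
- channel (a point): Middle of the blue label channel on the front edge of the fixed white shelf: centre of the free orange seat's top, 90 mm above the bench. z up, x from the front into the shelf, y along the edge. Slot 11 mm wide (x), 90 mm long (y), between end cheeks. The lip in front ends 24 mm above this point, its flare 13 mm in front. Seated, the holder's x is along this x. Board edge 7.5 mm behind.
- rail_mid (a point): Middle of the axis of the shelf's steel rail, fixed: a bar 8 mm thick along y, 290 mm long on two end posts, 9.5 mm to +x and 43 mm above point channel, same axes; so its front face is 5.5 mm behind the slot's middle. The shelf board below it (300 mm long, 160 mm deep) has its top 33 mm below this point. The seated holder's hook leg is behind (+x of) this bar.
- seat (a joint): Travel of the sprung orange seat at the bottom of the channel: 0 m up, 0.006 m fully pressed against its stop. It starts to give at about 2.4 N, needs about 7 N for 4 mm and 9.6 N for 6 mm, and pushes the holder back up when let go; the holder's own weight does not press it.
- bottle_center (a point): Centre (half-way up) of a white bottle, 48 mm across, 85 mm tall, standing on the shelf. Leave it alone.
- jar_center (a point): Centre (half-way up) of an amber jar with blue cap, 56 mm across, 70 mm tall, standing on the shelf. Leave it alone.
- beaker_center (a point): Centre (half-way up) of a white beaker, 64 mm across, 80 mm tall, standing on the bench. Leave it alone.
Not all that is in view belongs to the job. What is meant by the part that bears holder_tab is not pink, and is the smaller of those in its own colour.

How it is judged:
On the way:
1. the holder hangs over the rail, its hook behind the rail and its tongue behind the lip (x of holder_foot in the frame of channel between -0.005 and 0.005 m and y of holder_foot in the frame of channel between -0.013 and 0.013 m and z of holder_foot in the frame of channel below 0.012 m and angle between the x axis of holder_foot and the x axis of channel, either way round below 0.2 rad and angle between holder_foot's own z axis and vertical below 0.2 rad and x of holder_hook in the frame of channel between 0.013 and 0.03 m), for 0.1 s.
At the end, for the whole second after the job is handed in: Tongue in the channel (foot within 5 mm across, 13 mm along, over 2.5 mm below the free seat), hook behind the rail, upright within 0.12 rad, in line within 0.15 rad, seat pressed over 4 mm, holder at rest, fingers on it with over 2 N (x of holder_foot in the frame of channel between -0.005 and 0.005 m and y of holder_foot in the frame of channel between -0.013 and 0.013 m and z of holder_foot in the frame of channel below -0.0025 m and angle between the x axis of holder_foot and the x axis of channel, either way round below 0.15 rad and angle between holder_foot's own z axis and vertical below 0.12 rad and value of joint seat above 0.004 m and contact force between the fingers and holder above 2 N and linear speed of holder below 0.02 m/s and x of holder_hook in the frame of channel between 0.013 and 0.03 m); the arm keeps its last pose, push and grip.
It fails at once if the white bottle is shifted by more than 30 mm or tipped over (distance of bottle_center from where it was at the start of the episode above 0.03 m or angle between bottle_center's own z axis and vertical above 0.5 rad).
It fails at once if the amber jar is shifted by more than 30 mm or tipped over (distance of jar_center from where it was at the start of the episode above 0.03 m or angle between jar_center's own z axis and vertical above 0.5 rad).
It fails at once if the beaker is shifted by more than 30 mm or tipped over (distance of beaker_center from where it was at the start of the episode above 0.03 m or angle between beaker_center's own z axis and vertical above 0.5 rad).
It also fails if it takes over 35 s, if anything falls off the work surface, if the arm or the gripper's body presses on something with over 40 N, if the wrist force passes 120 N, or if a joint passes its speed limit or range.

## Robot

A 7-joint arm with a two-finger parallel gripper is mounted at the origin on the work surface. World frame = base frame: x ahead of the robot, y to its left, z up, the work surface at z = 0. Lengths are in m, angles in rad, forces in N, time in s.
With the tool pointing down it reaches from about 0.4 to 0.925 m from the base axis. Payload 4.1 kg.
Tool frame: the origin (TCP) lies at the very end of the fingers, on their centre line; the grasp point (between the pads) lies 19 mm behind it; z points along the fingers, y is the direction in which the jaws open and shut (so a half turn about z gives the same grasp; the last joint's range is limited). The gripper opens to 85 mm and grips with 20 to 120 N. Pads are 22 mm wide; open, the fingers measure 114 mm over their backs; the gripper's body (76 mm by 85 mm) begins 54 mm behind the grasp point. The pads swing forward as they close: fully open they stand 13 mm farther back than shut.
Start: joints at [-1.404, 0.398, 0.045, 1.537, -0.019, 1.207, -0.051], TCP at [0.171, 0.627, 0.231] pointing down, gripper open.
Joint ranges: [-2.82, 2.82], [-0.49, 2.23], [-1.37, 1.46], [0, 2.46], [-1.36, 4.5], [0.23, 2], [-2.94, 2.94]. Speed limits (rad/s): [2.57, 2.57, 3.14, 3.14, 3.14, 3.14, 3.14].

## Interface

Orientations are given as [roll, pitch, yaw] about the fixed x, y, z axes, in that order (R = Rz(yaw) Ry(pitch) Rx(roll)).
In Python, from rig import status, imaging, manip gives the robot as it stands.
- The arm moves only by the tool move_arm, never from a script. Its argument "series" is a list of rows, each a list of 5 numbers: the shift along the world's x, y, z scaled (see below), then the turn about the world's z scaled (see below), then the closure, from 0 (fully open) to 1 (shut). A call has 1 to 5 rows; each row is the pose to reach, as a shift and turn from the pose commanded when the call began; what a row does not reach only later rows make up. The controller multiplies each number of a shift by 80 mm and each number of a turn by 90 degrees. A row lasts 1/8 s, in which the tool goes at most 62.5 mm and 10.7 degrees, less where a joint would pass 70% of its speed; a pose out of reach is approached as far as the arm can. A call with a number of a shift or a turn outside -1 to 1 is refused whole. A call with a gripper value outside its range is refused whole. The fingers move at their own pace and stop on an object; "newtons" is the grip in N (left out, the last holds). Time passes only in rows, so rows that repeat a pose let the fingers close. It gives the time, the measured TCP pose, the force and the opening at its end, in the units of the state.
- status.get_obs(): the state, without advancing time (a new reading comes with each control period).
- imaging.capture(name): name is "scene" or "side" or "wrist"; returns (picture, depth): 480x640x3 uint8, blue, green, red; 480x640 float32, m along the optical axis (not along the pixel's ray), 0 where there is no reading.
- imaging.get_calibration(name): a dict with "K" (3x3 intrinsics, pixels), "k1" (the pictures are not rectified: a ray, as slopes to the right and down, at radius r is drawn at 1 + k1 r^2 times it, then the intrinsics apply), "eye" and "attitude" of the camera in the world. Camera axes: x right, y up, looking along -z (the intrinsics and any distortion apply to the point x, -y, -z); pixel columns grow to the right and rows downward; lengths in m; the calibration is good to about 2 mm. A picture is of the moment at which its call begins: read the wrist's pose just before it. get_calibration takes no time and is no camera call; for the wrist camera it gives the pose at the moment of the call.
- manip.hand_in(): hands the job in, once; it reports no verdict.
The state is a dict: "time": time; "qpos": joint angles; "joint_velocities": joint speeds; "joint_efforts": joint torques, N m; "tcp_pos": TCP position; "tool_rot": TCP orientation; "force": force on the tool from outside, world axes, zero at the start; "moment": the same for the moment, N m; "width": finger opening in m.
Only numpy, scipy, OpenCV 4.12 (cv2) and the standard library are available. Lean on these libraries where they do the work, as an engineer would, in place of code of your own. Each camera call takes 0.05 s, during which the arm holds its last target. There are 200 camera calls.

## Working session

There is one attempt and no reset: what is moved stays moved. The work goes in short steps, Python scripts to look and compute and a tool call to move; the robot and the scene stay as the last step left them, time stands still between calls to the robot, and variables do not carry over. Pictures are saved under pics/ and viewed, about 8 in all and at most 12, crops included, and the job is handed in when it is done.

Besides the shell and the picture viewer there is one more tool, called after ">>>" as name(argument=value, ...), one argument or row to a line, values as JSON. move_arm: Moves the arm, as the interface text tells. Shifts and turns lie within -1 to 1; 1 stands for 80 mm of shift or 90 degrees of turn. Its arguments: {"type":"object","properties":{"series":{"type":"array","items":{"type":"array","items":{"type":"number"}}},"newtons":{"type":"number"}},"required":["series"]}

```bash
mkdir -p pics; ls
python3 - <<'E'
from rig import status, imaging
import cv2, numpy as np
o=status.get_obs()
print({k:np.round(v,3).tolist() for k,v in o.items()})
for n in ("scene","side"):
    im,d=imaging.capture(n); c=imaging.get_calibration(n)
    cv2.imwrite(f"pics/{n}0.png",im); np.save(f"pics/{n}0.npy",d)
    print(n,c)
E
```

```text
pics
{'time': 0.0, 'qpos': [-1.404, 0.399, 0.045, 1.538, -0.019, 1.207, -0.051], 'joint_velocities': [0.001, -0.001, -0.002, -0.001, -0.0, 0.001, 0.0], 'joint_efforts': [-0.001, -47.512, 1.364, -25.422, 0.012, 0.009, -0.0], 'tcp_pos': [0.171, 0.627, 0.23], 'tool_rot': [-3.14, 0.0, 2.876], 'force': [0.782, 0.502, 0.769], 'moment': [0.012, 0.024, -0.065], 'width': 0.086}
scene {'K': array([[617.52796921,   0.        , 324.9025822 ],
       [  0.        , 617.52796921, 247.44651781],
       [  0.        ,   0.        ,   1.        ]]), 'k1': -0.22001529997270433, 'eye': array([ 0.91313527, -0.66945756,  1.04426   ]), 'attitude': array([0.62350262, 0.00285148, 0.47450844])}
side {'K': array([[449.59117811,   0.        , 315.80237512],
       [  0.        , 449.59117811, 246.64054632],
       [  0.        ,   0.        ,   1.        ]]), 'k1': -0.10884901247585964, 'eye': array([ 0.24417664, -0.76700783,  0.7377939 ]), 'attitude': array([ 0.88771735,  0.01885998, -0.4525778 ])}
```

View pics/scene0.png

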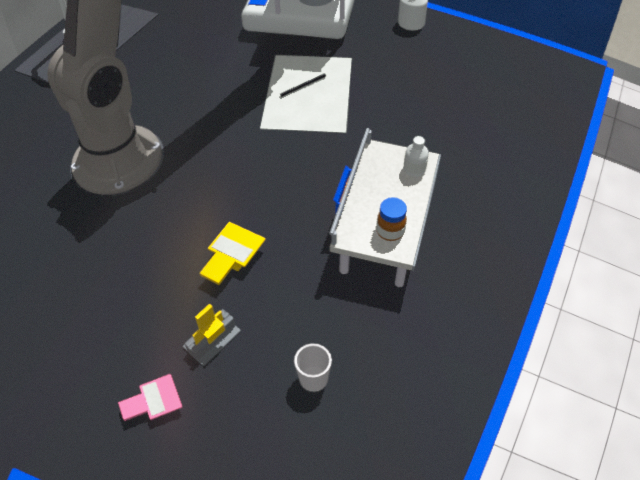

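View pics/side0.png

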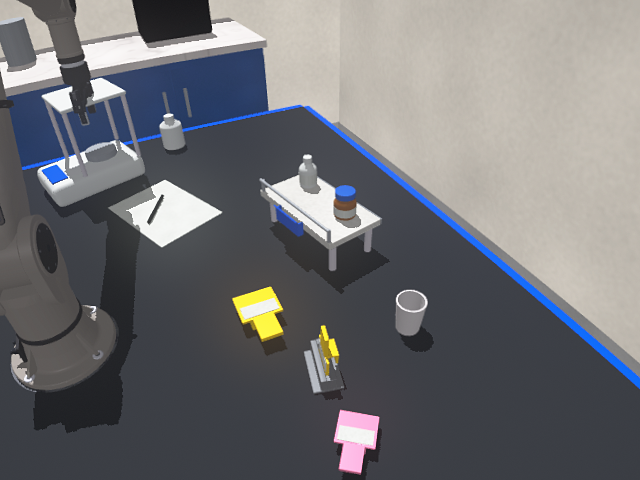

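Candidates for the holder: yellow in the stand (scene 209,325; side 328,350), a larger yellow plate lying flat (scene 232,250; side 260,312), and a pink one (scene 150,400; side 356,440). By the description it's the smaller yellow one, standing in the grey stand. Next I measure from depth and take close crops.

```bash
cat > h.py <<'E'
import numpy as np, cv2
from scipy.spatial.transform import Rotation as R
from rig import status, imaging
def grab(n):
    c=imaging.get_calibration(n); im,d=imaging.capture(n); return im,d,c
def rays(c,uv):
    uv=np.asarray(uv,float).reshape(-1,2); K=c['K']
    p=(uv-K[[0,1],[2,2]])/K[0,0]
    s=p.copy()
    for _ in range(20): s=p/(1+c['k1']*(s**2).sum(1,keepdims=True))
    return np.c_[s[:,0],-s[:,1],-np.ones(len(s))]@R.from_euler('xyz',c['attitude']).as_matrix().T
def cloud(d,c):
    v,u=np.mgrid[:480,:640]; r=rays(c,np.c_[u.ravel(),v.ravel()])
    return (c['eye']+r*d.reshape(-1,1)).reshape(480,640,3)
def onz(c,uv,z):
    r=rays(c,uv); return c['eye']+r*((z-c['eye'][2])/r[:,2:])
def proj(c,P):
    q=(np.atleast_2d(P)-c['eye'])@R.from_euler('xyz',c['attitude']).as_matrix()
    s=np.c_[q[:,0],-q[:,1]]/-q[:,2:]; s=s*(1+c['k1']*(s**2).sum(1,keepdims=True))
    return s*c['K'][0,0]+c['K'][[0,1],[2,2]]
def hsv(im): return cv2.cvtColor(im,cv2.COLOR_BGR2HSV)
E
python3 - <<'E'
from h import *
out=[]
for n,box in (("scene",(175,285,75,80)),("side",(290,315,70,85))):
    im=cv2.imread(f"pics/{n}0.png"); d=np.load(f"pics/{n}0.npy"); c=imaging.get_calibration(n)
    P=cloud(d,c); H=hsv(im)
    x,y,w,h=box; sub=np.zeros((480,640),bool); sub[y:y+h,x:x+w]=1
    yel=(abs(H[...,0].astype(int)-26)<7)&(H[...,1]>150)&(H[...,2]>60)
    Y=P[yel&sub&(d>0)]; print(n,'yellow',len(Y),'zmax',np.percentile(Y[:,2],[1,50,95,99]).round(4))
    for lo in np.arange(.02,.13,.01):
        q=Y[(Y[:,2]>lo)&(Y[:,2]<lo+.01)]
        if len(q)>5: print(' z',lo.round(3),len(q),q.mean(0).round(4),q[:,:2].std(0).round(4))
    top=Y[Y[:,2]>.085]; 
    q=top[:,:2]-top[:,:2].mean(0); w_,V=np.linalg.eigh(q.T@q); print(' tab dir',V[:,1],np.degrees(np.arctan2(V[1,1],V[0,1])))
    blue=(abs(H[...,0].astype(int)-112)<10)&(H[...,1]>150)&(H[...,2]>60)
    bb=np.zeros((480,640),bool)
    if n=="scene": bb[160:210,325:360]=1
    else: bb[200:240,270:310]=1
    B=P[blue&bb&(d>0)]; print(' blue',len(B),B.mean(0).round(4),B.min(0).round(4),B.max(0).round(4))
    # board top z~0.1
    wht=(H[...,1]<60)&(H[...,2]>100)
    A=P[wht&(abs(P[...,2]-.10)<.008)&(P[...,0]>.4)]
    r=cv2.minAreaRect((A[:,:2]*1000).astype(np.float32)); print(' board',len(A),np.median(A[:,2]).round(4),r,cv2.boxPoints(r).round(0).tolist())
    A=P[(abs(P[...,2]-.133)<.008)&(P[...,0]>.4)&sub*0==0] if 0 else P[(P[...,2]>.125)&(P[...,2]<.145)&(H[...,1]<60)&(P[...,0]>.4)&(P[...,0]<1)]
    print(' z133',len(A),A.min(0).round(3),A.max(0).round(3))
    out.append(cv2.resize(im[y-5:y+h+5,x-5:x+w+5],(380,400),interpolation=cv2.INTER_CUBIC))
cv2.imwrite("pics/crop0.png",np.hstack(out))
E
```

```text
scene yellow 801 zmax [0.0007 0.0673 0.1123 0.1146]
 z 0.03 15 [ 0.4714 -0.3124  0.0378] [0.0053 0.0194]
 z 0.04 61 [ 0.4859 -0.3005  0.0455] [0.0119 0.0198]
 z 0.05 87 [ 0.4889 -0.2989  0.0549] [0.0119 0.019 ]
 z 0.06 311 [ 0.4866 -0.2976  0.066 ] [0.0087 0.0154]
 z 0.07 63 [ 0.4801 -0.2952  0.0743] [0.0049 0.0121]
 z 0.08 52 [ 0.4797 -0.2956  0.0848] [0.0031 0.0101]
 z 0.09 53 [ 0.4799 -0.296   0.0952] [0.0035 0.0107]
 z 0.1 63 [ 0.4798 -0.2962  0.1057] [0.0036 0.0105]
 z 0.11 80 [ 0.4781 -0.2936  0.1125] [0.0036 0.0098]
 tab dir [0.2709531  0.96259255] 74.2790103998265
 blue 258 [0.5607 0.0832 0.1055] [ 5.085e-01  3.400e-02 -4.000e-04] [0.5779 0.2253 0.1177]
 board 7839 0.1004 ((590.8489990234375, 396.3336181640625), (176.48316955566406, 908.8582153320312), 11.770905494689941) [[412.0, 823.0], [597.0, -67.0], [770.0, -31.0], [585.0, 859.0]]
 z133 744 [ 0.548 -0.058  0.125] [0.722 0.23  0.145]
side yellow 417 zmax [-0.0015  0.0677  0.1123  0.114 ]
 z 0.03 9 [ 0.4671 -0.3263  0.0363] [0.0044 0.006 ]
 z 0.04 12 [ 0.4736 -0.3256  0.0447] [0.0117 0.0044]
 z 0.05 19 [ 0.4803 -0.3227  0.0539] [0.0119 0.0057]
 z 0.06 176 [ 0.4858 -0.306   0.0661] [0.0095 0.0132]
 z 0.07 21 [ 0.4722 -0.3084  0.0752] [0.005  0.0079]
 z 0.08 30 [ 0.4718 -0.3032  0.085 ] [0.0023 0.012 ]
 z 0.09 30 [ 0.4716 -0.3052  0.0948] [0.0022 0.0101]
 z 0.1 34 [ 0.4722 -0.3048  0.105 ] [0.0023 0.0098]
 z 0.11 66 [ 0.4759 -0.2984  0.1118] [0.0034 0.0104]
 tab dir [0.20852792 0.97801641] 77.96390128137708
 blue 339 [0.5645 0.0709 0.0913] [0.5482 0.0312 0.0694] [0.5856 0.1591 0.1162]
 board 4913 0.1002 ((1095.97119140625, 1010.6290893554688), (2157.114501953125, 1389.5765380859375), 89.85928344726562) [[399.0, -66.0], [1788.0, -70.0], [1793.0, 2087.0], [404.0, 2091.0]]
 z133 506 [ 0.481 -0.061  0.125] [0.948 1.428 0.145]
```

View pics/crop0.png

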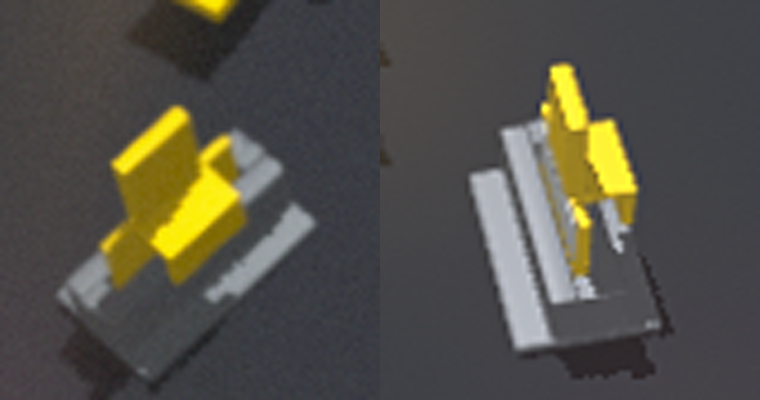

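The crop confirms it: the small yellow holder is upright in the grey stand, with the tab on the left and the hook bridge to the right (towards world +x). Now the shelf geometry from the saved views.

Run:
```python
from h import *
for n in ("scene","side"):
    im=cv2.imread(f"pics/{n}0.png"); d=np.load(f"pics/{n}0.npy"); c=imaging.get_calibration(n)
    P=cloud(d,c); H=hsv(im)
    reg=(P[...,0]>.45)&(P[...,0]<.85)&(P[...,1]>-.12)&(P[...,1]<.3)&(d>0)
    A=P[reg&(abs(P[...,2]-.10)<.006)&(H[...,1]<60)&(H[...,2]>90)]
    r=cv2.minAreaRect((A[:,:2]*1000).astype(np.float32)); print(n,'board',len(A),np.median(A[:,2]).round(4),r,cv2.boxPoints(r).round(0).tolist())
    T=P[reg&(P[...,2]>.122)&(P[...,2]<.142)&(P[...,0]<.66)&(H[...,1]<90)]
    vx,vy,x0,y0=cv2.fitLine((T[:,:2]).astype(np.float32),cv2.DIST_HUBER,0,.002,.001).ravel()
    t=(T[:,:2]-[x0,y0])@[vx,vy]; off=(T[:,:2]-[x0,y0])@[-vy,vx]; k=abs(off)<.012
    T=T[k];t=t[k]
    print(' rail',len(T),'dir',np.degrees(np.arctan2(vy,vx)).round(2),'ends',[(x0+vx*a,y0+vy*a) for a in (t.min(),t.max())],'mean t',(x0,y0),np.percentile(t,[1,99]), 'z',np.percentile(T[:,2],[5,50,95]).round(4),'offstd',off[k].std())
    B=P[reg&(abs(H[...,0].astype(int)-112)<10)&(H[...,1]>150)&(H[...,2]>50)&(P[...,2]<.125)&(P[...,2]>.06)&(P[...,0]<.62)]
    u=np.array([vx,vy])*np.sign(vy); nrm=np.array([u[1],-u[0]])
    print(' blue along',np.percentile(B[:,:2]@u,[0,1,50,99,100]).round(4),'across',np.percentile(B[:,:2]@nrm,[1,50,99]).round(4),'z',np.percentile(B[:,2],[1,50,99]).round(4),'n',len(B),'rail along',np.percentile(T[:,:2]@u,[.5,99.5]).round(4),'rail across',np.percentile(T[:,:2]@nrm,[2,50,98]).round(4))
    # bottle, jar, tall things
    G=P[reg&(P[...,2]>.145)]; 
    if len(G): print(' tall',np.percentile(G,[2,50,98],axis=0).round(3).tolist())
```

```text
scene board 7721 0.1004 ((652.1238403320312, 101.3700942993164), (175.8057403564453, 307.28143310546875), 11.078315734863281) [[536.0, 235.0], [595.0, -66.0], [768.0, -33.0], [709.0, 269.0]]
 rail 497 dir -78.78 ends [(np.float64(0.5509483618911283), np.float64(0.22942306149436914)), (np.float64(0.6079501870387953), np.float64(-0.05785793101710231))] mean t (np.float32(0.58870465), np.float32(0.039136827)) [-0.19203028  0.09717296] z [0.1302 0.1361 0.1395] offstd 0.0028122874990140997
 blue along [-0.0783 -0.0768 -0.0315  0.0202  0.0214] across [0.5606 0.567  0.5729] z [0.0879 0.1089 0.1164] n 255 rail along [-0.1735  0.1164] rail across [0.5806 0.5852 0.5922]
 tall [[0.658, 0.003, 0.146], [0.686, 0.037, 0.169], [0.716, 0.204, 0.187]]
side board 3342 0.1003 ((649.9072265625, 97.60478210449219), (182.99240112304688, 304.2018737792969), 11.95456600189209) [[529.0, 227.0], [592.0, -70.0], [771.0, -32.0], [708.0, 265.0]]
 rail 305 dir -78.93 ends [(np.float64(0.5504432982937465), np.float64(0.22288822883247789)), (np.float64(0.6057984335381448), np.float64(-0.059926329798486444))] mean t (np.float32(0.5861781), np.float32(0.040315665)) [-0.18446308  0.10109201] z [0.1303 0.1359 0.1383] offstd 0.0025436205790151595
 blue along [-0.0788 -0.0782 -0.0421  0.0171  0.048 ] across [0.5606 0.5664 0.5812] z [0.0704 0.0901 0.1149] n 339 rail along [-0.1747  0.112 ] rail across [0.5791 0.5825 0.5901]
 tall [[0.653, 0.0, 0.146], [0.679, 0.03, 0.166], [0.714, 0.2, 0.184]]
```

>>> move_arm(
  series=[
    [0.3,-0.7,0.2,-0.1,0],
    [0.6,-1,0.2,-0.2,0],
  ],
  newtons=80,
)

```text
time: 0.35
tcp_pos: [0.2198, 0.5453, 0.2479]
tool_rot: [3.141, 0.0, 2.556]
force: [0.4, 1.0, -0.4]
width: 0.0856
```

```bash
python3 -c "
from h import *
o=status.get_obs(); print(o['time'],np.round(o['qpos'],3),o['tcp_pos'],o['tool_rot'])"
```

```text
0.35 [-1.364  0.277  0.127  1.671 -0.037  1.196 -0.242] [0.21975483 0.54531991 0.24788449] [3.14131637e+00 4.90922986e-04 2.55611268e+00]
```

>>> move_arm(
  series=[
    [0.5,-0.5,0.05,-0.05,0],
    [1,-1,0.05,-0.1,0],
  ],
)

```text
time: 0.6
tcp_pos: [0.2996, 0.466, 0.2513]
tool_rot: [3.141, 0.0, 2.403]
force: [0.8, 0.8, 0.2]
width: 0.0854
```

>>> move_arm(
  series=[
    [0.5,-0.5,0,-0.05,0],
    [1,-1,0,-0.1,0],
  ],
)

```text
time: 0.85
tcp_pos: [0.3796, 0.3856, 0.2511]
tool_rot: [-3.141, -0.0, 2.245]
force: [0.5, 1.3, -0.3]
width: 0.0858
```

>>> move_arm(
  series=[
    [0.25,-0.5,0,-0.05,0],
    [0.5,-1,0,-0.1,0],
  ],
)

```text
time: 1.1
tcp_pos: [0.4193, 0.3055, 0.251]
tool_rot: [-3.141, 0.0, 2.087]
force: [0.9, 0.2, -1.2]
width: 0.0855
```

>>> move_arm(
  series=[
    [0.1,-0.5,0,-0.05,0],
    [0.2,-1,0,-0.1,0],
  ],
)

```text
time: 1.35
tcp_pos: [0.4345, 0.2252, 0.2511]
tool_rot: [-3.141, -0.0, 1.93]
force: [-0.1, 0.6, 0.3]
width: 0.085
```

>>> move_arm(
  series=[
    [0.1,-0.5,0,-0.05,0],
    [0.2,-1,0,-0.1,0],
  ],
)

```text
time: 1.6
tcp_pos: [0.4504, 0.1452, 0.2513]
tool_rot: [-3.142, -0.001, 1.773]
force: [0.4, 0.3, 0.1]
width: 0.0851
```

>>> move_arm(
  series=[
    [0,-0.5,0,0,0],
    [0,-0.8,0,0,0],
    [0,-0.8,0,0,0],
  ],
)

```text
time: 1.98
tcp_pos: [0.4502, 0.0808, 0.2514]
tool_rot: [-3.142, -0.001, 1.771]
force: [0.2, 0.6, 0.3]
width: 0.0852
```

Run:
```python
from h import *
o=status.get_obs(); print(o['time'],np.round(o['qpos'],3),o['tcp_pos'],o['tool_rot'],o['force'])
im,d,c=grab("wrist"); print(c); cv2.imwrite("pics/w1.png",im); np.save("pics/w1.npy",d); np.save("pics/w1c.npy",c,allow_pickle=True)
```

```text
1.975 [-0.825  0.028  0.57   1.958 -0.017  1.16  -0.048] [0.45022369 0.08077698 0.25135605] [-3.14154666e+00 -6.93922367e-04  1.77116056e+00] [0.2065925  0.59409364 0.30145826]
{'K': array([[364.77355561,   0.        , 308.21589291],
       [  0.        , 364.77355561, 240.6620412 ],
       [  0.        ,   0.        ,   1.        ]]), 'k1': 0.003193624781752703, 'eye': array([0.43348301, 0.16364198, 0.39357281]), 'attitude': array([-3.31374078e-01, -4.06666863e-05,  1.99619079e-01])}
```

View pics/w1.png

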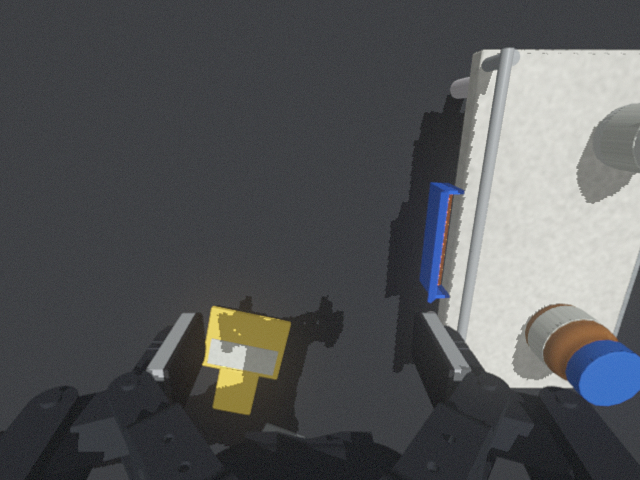

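The wrist view shows the channel (blue, about 440,240) with its seat, and the rail from (505,50) to (465,330). The jar is at lower right and the flat distractor at (245,355). Measuring these.

```bash
cat > shelf.py <<'E'
from h import *
def shelf(im,d,c):
    H=hsv(im); a=np.radians(11.1); n=np.array([np.cos(a),np.sin(a)]); u=np.array([-n[1],n[0]])
    P=cloud(d,c); m=np.zeros((480,640),bool); m[:310,300:620]=1
    T=P[m&(P[...,2]>.126)&(P[...,2]<.142)&(d>0)&(H[...,1]<90)]; s=T[:,:2]@n; T=T[(s>.57)&(s<.60)]
    vx,vy,x0,y0=cv2.fitLine(T[:,:2].astype(np.float32),cv2.DIST_HUBER,0,.001,.001).ravel()
    print('rail ang',np.degrees(np.arctan2(vy,vx)),len(T),'across',np.percentile(T[:,:2]@n,[2,10,50,90,98]).round(4),'along',np.percentile(T[:,:2]@u,[.5,99.5]).round(4),'ztop',np.percentile(T[:,2],[50,98]).round(4))
    bl=m&(abs(H[...,0].astype(int)-112)<12)&(H[...,1]>120)&(H[...,2]>40)
    B=P[bl&(d>0)]; s=B[:,:2]@n; t=B[:,:2]@u
    print('blue across',np.percentile(s,[1,10,50,90,99]).round(4),'along',np.percentile(t,[0,1,99,100]).round(4),'z',np.percentile(B[:,2],[1,50,99]).round(4))
    top=B[B[:,2]>.108]; print('lip top across',np.percentile(top[:,:2]@n,[2,50,98]).round(4),'along',np.percentile(top[:,:2]@u,[0,100]).round(4))
    orr=m&((H[...,0]<14)|(H[...,0]>170))&(H[...,1]>100)&(H[...,2]>40)&(P[...,2]<.11)&(P[...,2]>.08)
    O=P[orr]; O=O[(O[:,:2]@n>.55)&(O[:,:2]@n<.60)]
    if len(O): print('orange',len(O),'across',np.percentile(O[:,:2]@n,[2,50,98]).round(4),'along',np.percentile(O[:,:2]@u,[2,98]).round(4),'z',np.median(O[:,2]).round(4))
    A=P[m&(abs(P[...,2]-.1)<.004)&(H[...,1]<60)&(H[...,2]>120)]; print('board front across',np.percentile(A[:,:2]@n,[.2,1,2]).round(4),'z',np.median(A[:,2]).round(4))
E
python3 - <<'E'
from shelf import *
shelf(cv2.imread("pics/w1.png"),np.load("pics/w1.npy"),np.load("pics/w1c.npy",allow_pickle=True).item())
E
```

```text
rail ang -78.9846 3325 across [0.5799 0.5803 0.5826 0.5862 0.5893] along [-0.0677  0.1174] ztop [0.1357 0.1375]
blue across [0.5611 0.5624 0.5664 0.5739 0.5925] along [-0.1364 -0.075   0.0212  0.0214] z [-1.000e-04  9.350e-02  1.139e-01]
lip top across [0.561  0.5631 0.5677] along [-0.075   0.0214]
orange 220 across [0.5765 0.5777 0.5791] along [-0.0671  0.0129] z 0.0896
board front across [0.5826 0.5834 0.5845] z 0.0996
```

>>> move_arm(
  series=[
    [0.05,-0.5,0,-0.03,0],
    [0.1,-1,0,-0.07,0],
  ],
)

```text
time: 2.28
tcp_pos: [0.4589, 0.0042, 0.2513]
tool_rot: [3.141, -0.0, 1.668]
force: [0.4, 0.2, 0.5]
width: 0.0855
```

>>> move_arm(
  series=[
    [0.05,-0.5,0,-0.03,0],
    [0.1,-1,0,-0.07,0],
  ],
)

```text
time: 2.52
tcp_pos: [0.4671, -0.0763, 0.2513]
tool_rot: [3.141, -0.001, 1.557]
force: [1.0, -0.5, 0.2]
width: 0.0854
```

>>> move_arm(
  series=[
    [0.05,-0.5,0,-0.03,0],
    [0.1,-1,0,-0.07,0],
  ],
)

```text
time: 2.78
tcp_pos: [0.4754, -0.1562, 0.2513]
tool_rot: [3.141, -0.001, 1.447]
force: [1.4, 0.8, 0.2]
width: 0.0852
```

>>> move_arm(
  series=[
    [0.02,-0.5,0,-0.03,0],
    [0.05,-1,0,-0.07,0],
  ],
)

```text
time: 3.02
tcp_pos: [0.4797, -0.2362, 0.2511]
tool_rot: [3.141, -0.001, 1.337]
force: [-0.5, 0.5, -0.2]
width: 0.0851
```

>>> move_arm(
  series=[
    [0,-0.4,0,0,0],
    [0,-0.7,0,0,0],
    [0,-0.7,0,0,0],
  ],
)

```text
time: 3.4
tcp_pos: [0.4789, -0.2934, 0.251]
tool_rot: [-3.141, 0.001, 1.335]
force: [-0.6, 0.2, 0.3]
width: 0.0854
```

```bash
cat > hold.py <<'E'
from h import *
def hold(im,d,c,tcp,zlo=.095):
    H=hsv(im); P=cloud(d,c)
    m=(abs(H[...,0].astype(int)-26)<8)&(H[...,1]>120)&(H[...,2]>50)&(d>0)&(np.hypot(P[...,0]-tcp[0],P[...,1]-tcp[1])<.06)
    T=P[m&(P[...,2]>zlo)]
    top=T[T[:,2]>np.percentile(T[:,2],97)-.004]
    r=cv2.minAreaRect((top[:,:2]*1000).astype(np.float32)); print('top',len(top),'z',np.median(top[:,2]).round(4),r)
    v=np.array(cv2.boxPoints(r)); return m,P
E
python3 - <<'E'
from hold import *
o=status.get_obs(); print(o['time'],np.round(o['qpos'],3),o['tcp_pos'],np.degrees(o['tool_rot']),o['force'])
im,d,c=grab("wrist"); cv2.imwrite("pics/w2.png",im); np.save("pics/w2.npy",d); np.save("pics/w2c.npy",c,allow_pickle=True)
m,P=hold(im,d,c,o['tcp_pos'])
for lo in np.arange(.03,.12,.01):
    q=P[m&(P[...,2]>lo)&(P[...,2]<=lo+.01)]
    if len(q)>10: print(lo.round(3),len(q),q.mean(0).round(4))
v,u=np.nonzero(m); x,y=max(u.min()-40,0),max(v.min()-40,0)
cv2.imwrite("pics/w2c.png",cv2.resize(im[y:v.max()+40,x:u.max()+40],None,fx=3,fy=3)); print(x,y)
E
```

```text
3.4 [-0.228  0.32   0.88   1.742 -0.262  1.203  0.486] [ 0.47885495 -0.29335766  0.2509867 ] [-1.79972959e+02  4.27552743e-02  7.64766480e+01] [-0.64940045  0.16379825  0.31629595]
top 133 z 0.1113 ((477.0986328125, -293.7214660644531), (34.99758529663086, 7.345897197723389), 76.1983413696289)
0.04 14 [ 0.4875 -0.2675  0.0458]
0.05 17 [ 0.4896 -0.2726  0.0554]
0.06 236 [ 0.4862 -0.2959  0.066 ]
0.07 24 [ 0.4795 -0.2769  0.0753]
0.08 57 [ 0.4753 -0.2869  0.0839]
0.09 24 [ 0.4807 -0.2769  0.0952]
0.1 33 [ 0.4806 -0.2794  0.1059]
0.11 121 [ 0.4774 -0.2939  0.1113]
261 129
```

View pics/w2.png

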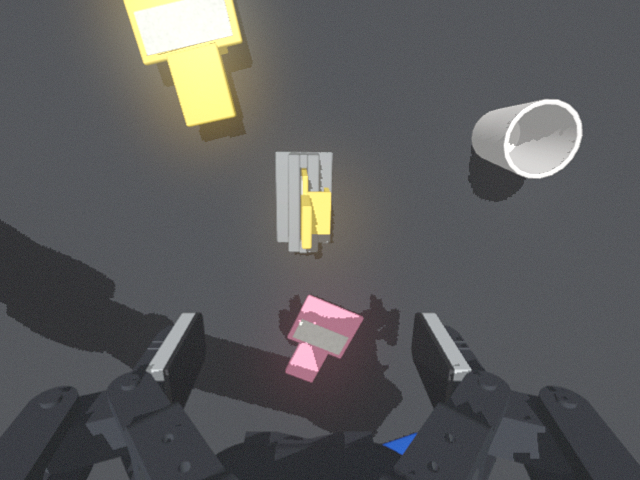

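Top of the tab is at about (305,205) in this view, world (0.477,-0.294), in line with the tool. The pink decoy and the beaker are clear of the fingers. Descending and gripping.

>>> move_arm(
  series=[
    [-0.02,0,-0.5,0,0],
    [-0.02,0,-1,0,0],
  ],
)

```text
time: 3.7
tcp_pos: [0.4786, -0.2902, 0.1705]
tool_rot: [3.14, -0.002, 1.34]
force: [0.9, 0.4, -0.2]
width: 0.0854
```

>>> move_arm(
  series=[
    [0,0,-0.5,0,0],
    [0,0,-0.9,0,0],
    [0,0,-1.0,0,0],
  ],
)

```text
time: 4.08
tcp_pos: [0.4767, -0.2896, 0.0893]
tool_rot: [-3.138, -0.002, 1.339]
force: [0.4, 0.3, 0.5]
width: 0.0856
```

>>> move_arm(
  series=[
    [0,0,-0.2,0,0],
    [0,0,-0.2,0,0.5],
    [0,0,-0.2,0,1],
    [0,0,-0.2,0,1],
    [0,0,-0.2,0,1],
  ],
  newtons=60,
)

```text
time: 4.7
tcp_pos: [0.4775, -0.293, 0.0758]
tool_rot: [3.141, 0.0, 1.336]
force: [0.4, 0.0, -0.3]
width: 0.0121
```

>>> move_arm(
  series=[
    [0,0,0,0,1],
    [0,0,0,0,1],
    [0,0,0,0,1],
    [0,0,0,0,1],
  ],
)

```text
time: 5.2
tcp_pos: [0.4754, -0.2926, 0.0759]
tool_rot: [-3.139, -0.001, 1.336]
force: [-3.9, 1.5, 6.7]
width: 0.0074
```

>>> move_arm(
  series=[
    [0,0,0.2,0,1],
    [0,0,0.5,0,1],
    [0,0,0.8,0,1],
    [0,0,1,0,1],
  ],
  newtons=80,
)

```text
time: 5.7
tcp_pos: [0.4779, -0.2932, 0.1573]
tool_rot: [3.139, 0.0, 1.336]
force: [0.8, 0.2, -0.6]
width: 0.0072
```

>>> move_arm(
  series=[
    [0,0.3,0.5,0,1],
    [0,0.7,0.8,0.1,1],
    [0,1,0.8,0.2,1],
    [0,1,0.8,0.2,1],
  ],
)

```text
time: 6.2
tcp_pos: [0.4777, -0.2107, 0.2198]
tool_rot: [3.14, -0.002, 1.654]
force: [-1.0, -0.8, -0.8]
width: 0.007
```

Run:
```python
from hold import *
o=status.get_obs(); print(o['time'],np.round(o['qpos'],3),o['tcp_pos'],np.degrees(o['tool_rot']),o['force'],o['width'])
for n in ("wrist","side"):
    im,d,c=grab(n); cv2.imwrite(f"pics/{n}3.png",im); np.save(f"pics/{n}3.npy",d); np.save(f"pics/{n}3c.npy",c,allow_pickle=True)
    if n=="side":
        u,v=proj(c,o['tcp_pos'])[0].astype(int); s=im[max(v-60,0):v+60,max(u-60,0):u+60]; side=cv2.resize(s,(300,300),interpolation=cv2.INTER_CUBIC)
    else: w=cv2.resize(im,(400,300))
cv2.imwrite("pics/v3.png",np.hstack([w,side]))
```

```text
6.2 [-0.355  0.242  0.813  1.87  -0.198  1.111  0.614] [ 0.47772077 -0.21067306  0.21980384] [ 1.79917309e+02 -8.63841931e-02  9.47474405e+01] [-0.99274186 -0.76679484 -0.83238558] 0.007015691231529277
```

View pics/v3.png

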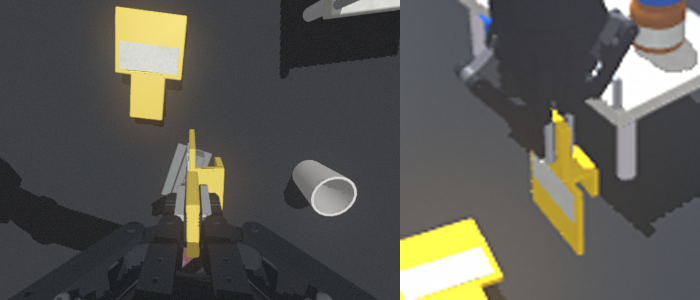

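The holder is out of the stand and upright in the fingers, hook towards +x. Now its pose in the hand, from the wrist view.

```bash
cat > inhand.py <<'E'
from h import *
def inhand(im,d,c,o,show=True):
    H=hsv(im); P=cloud(d,c); Rt=R.from_euler('xyz',o['tool_rot']).as_matrix()
    Q=(P-o['tcp_pos'])@Rt   # tool frame: x ~ holder y (towards wrist cam), y ~ holder x, z down
    m=(abs(H[...,0].astype(int)-26)<8)&(H[...,1]>90)&(H[...,2]>40)&(d>0)&(abs(Q[...,0])<.05)&(abs(Q[...,1])<.04)&(Q[...,2]<.09)
    q=Q[m]
    for lo in np.arange(-.05,.09,.01):
        s=q[(q[:,2]>lo)&(q[:,2]<=lo+.01)]
        if len(s)>8: print('z',round(lo*1e3),len(s),'x%',np.percentile(s[:,0],[3,50,97]).round(4),'y%',np.percentile(s[:,1],[3,25,50,75,97]).round(4))
    return m,Q
E
python3 - <<'E'
from inhand import *
o=dict(tcp_pos=np.array([.47772,-.21067,.2198]),tool_rot=np.radians([179.917,-.086,94.747]))
for n in ("wrist","side"):
    print(n); inhand(cv2.imread(f"pics/{n}3.png"),np.load(f"pics/{n}3.npy"),np.load(f"pics/{n}3c.npy",allow_pickle=True).item(),o)
E
```

```text
wrist
z -40 1996 x% [-0.0173  0.0022  0.0167] y% [-0.0036 -0.0019 -0.0001  0.0019  0.0036]
z -30 342 x% [0.0081 0.0165 0.0172] y% [-0.0044 -0.0023 -0.0001  0.0021  0.0166]
z -20 290 x% [0.0076 0.0164 0.0171] y% [-0.0044 -0.0023 -0.0001  0.0023  0.0169]
z -10 233 x% [0.0075 0.0165 0.0171] y% [-0.0039 -0.0018  0.0003  0.0024  0.0151]
z 0 1723 x% [-0.0053  0.0132  0.0304] y% [-0.0024  0.0025  0.0118  0.018   0.0223]
z 10 654 x% [-0.0045  0.0182  0.0337] y% [-0.0028  0.0021  0.0129  0.0193  0.0229]
z 20 157 x% [0.0151 0.0187 0.0338] y% [-0.0025 -0.0001  0.0181  0.0199  0.0224]
z 30 88 x% [0.0122 0.0332 0.0338] y% [-0.0027 -0.0011  0.0014  0.0187  0.0222]
z 40 43 x% [0.0329 0.0335 0.0338] y% [-0.0028 -0.0017 -0.0007  0.0004  0.0015]
z 50 41 x% [0.0327 0.0334 0.0338] y% [-0.0029 -0.0018 -0.0007  0.0004  0.0015]
z 60 33 x% [0.0324 0.0335 0.0338] y% [-0.003  -0.0019 -0.0007  0.0004  0.0016]
side
z -40 50 x% [-0.0233 -0.0165 -0.0028] y% [-0.0045 -0.0029 -0.0006  0.0013  0.0032]
z -30 27 x% [-0.0238 -0.0216 -0.015 ] y% [-0.0053 -0.0047 -0.0038 -0.0007  0.0013]
z -20 28 x% [-0.0235 -0.0212 -0.0122] y% [-0.0077 -0.0045 -0.004  -0.0011  0.0011]
z -10 30 x% [-0.0239 -0.0211 -0.0128] y% [-0.0059 -0.0047 -0.0036  0.0002  0.008 ]
z 0 130 x% [-0.0379 -0.0199 -0.0004] y% [-0.0053 -0.002   0.008   0.0157  0.0212]
z 10 53 x% [-0.0397 -0.0247  0.0125] y% [-0.0046 -0.0031  0.0057  0.0179  0.022 ]
z 20 40 x% [-0.0397 -0.0239  0.0207] y% [-0.004  -0.002   0.017   0.0179  0.0211]
z 30 29 x% [-0.0398 -0.0328  0.0283] y% [-0.0052 -0.0039 -0.0029  0.0002  0.0193]
z 40 66 x% [-0.0402 -0.0115  0.0246] y% [-0.0047 -0.0041 -0.0037 -0.0034 -0.0005]
z 50 77 x% [-0.0395 -0.012   0.0245] y% [-0.0049 -0.0042 -0.0039 -0.0035 -0.0013]
z 60 63 x% [-0.0395 -0.0104  0.0268] y% [-0.0048 -0.0042 -0.0039 -0.0036 -0.0014]
```

>>> move_arm(
  series=[
    [0,0.5,0.1,0,1],
    [0,1,0.1,0.02,1],
  ],
)

```text
time: 6.55
tcp_pos: [0.4772, -0.1342, 0.2276]
tool_rot: [3.141, 0.002, 1.677]
force: [0.9, 0.5, -0.4]
width: 0.0072
```

>>> move_arm(
  series=[
    [0.1,0.5,0,0,1],
    [0.25,1,0,0.03,1],
  ],
)

```text
time: 6.8
tcp_pos: [0.4971, -0.0534, 0.2273]
tool_rot: [-3.142, 0.001, 1.726]
force: [1.0, -0.5, -0.3]
width: 0.0072
```

>>> move_arm(
  series=[
    [0.2,0.5,0,0,1],
    [0.4,1,0,0.02,1],
  ],
)

```text
time: 7.05
tcp_pos: [0.53, 0.0272, 0.2272]
tool_rot: [3.142, 0.001, 1.759]
force: [1.0, -0.2, -1.5]
width: 0.0071
```

>>> move_arm(
  series=[
    [0.2,0.4,0,0,1],
    [0.5,0.7,0,0,1],
    [0.5,0.7,0,0,1],
    [0.5,0.7,0,0,1],
  ],
)

```text
time: 7.55
tcp_pos: [0.5691, 0.082, 0.2268]
tool_rot: [-3.14, 0.001, 1.759]
force: [-0.2, -0.1, -1.0]
width: 0.0071
```

Run:
```python
from inhand import *
from shelf import shelf
o=status.get_obs(); print(o['time'],np.round(o['qpos'],3),o['tcp_pos'],np.degrees(o['tool_rot']),o['force'],o['width'])
im,d,c=grab("wrist"); cv2.imwrite("pics/w4.png",im); shelf(im,d,c); inhand(im,d,c,o)
```

```text
7.55 [-0.727  0.319  0.638  1.738 -0.204  1.153  0.158] [0.56905931 0.08199747 0.22684271] [-1.79927176e+02  8.18162207e-02  1.00788193e+02] [-0.19862658 -0.07504676 -1.02563472] 0.007108718892425031
rail ang -79.191086 3547 across [0.5805 0.5811 0.5843 0.5877 0.5901] along [-0.0427  0.1151] ztop [0.1357 0.1376]
blue across [0.5679 0.5682 0.5717 0.5806 0.5806] along [-0.0623 -0.0439  0.0213  0.0214] z [0.0705 0.1031 0.1083]
lip top across [0.5679 0.5681 0.5688] along [-0.0245 -0.0017]
orange 443 across [0.5709 0.5756 0.5787] along [-0.0546  0.0149] z 0.0896
board front across [0.5905 0.5919 0.5935] z 0.0995
z -40 1985 x% [-0.0172  0.0025  0.0168] y% [-0.0036 -0.0019 -0.0001  0.002   0.0035]
z -30 331 x% [0.0115 0.0165 0.0171] y% [-0.0044 -0.0023 -0.0001  0.0021  0.0042]
z -20 284 x% [0.0079 0.0165 0.017 ] y% [-0.0044 -0.0024 -0.0001  0.0023  0.0169]
z -10 221 x% [0.0078 0.0164 0.0171] y% [-0.0039 -0.0021  0.0003  0.0024  0.014 ]
z 0 1676 x% [-0.0043  0.0132  0.0302] y% [-0.0023  0.0021  0.0113  0.0177  0.0222]
z 10 639 x% [-0.0019  0.0181  0.0335] y% [-0.0027  0.0017  0.0123  0.019   0.0221]
z 20 143 x% [0.0148 0.0187 0.0338] y% [-0.0025 -0.0001  0.0181  0.0196  0.0219]
z 30 67 x% [0.018  0.0333 0.0338] y% [-0.0027 -0.0011  0.0004  0.0098  0.0213]
z 40 45 x% [0.0329 0.0335 0.0338] y% [-0.0028 -0.0017 -0.0006  0.0004  0.0015]
z 50 41 x% [0.0327 0.0335 0.0338] y% [-0.0029 -0.0018 -0.0007  0.0005  0.0016]
z 60 27 x% [0.0326 0.0335 0.0337] y% [-0.003  -0.0019 -0.0007  0.0005  0.0012]
```

View pics/w4.png

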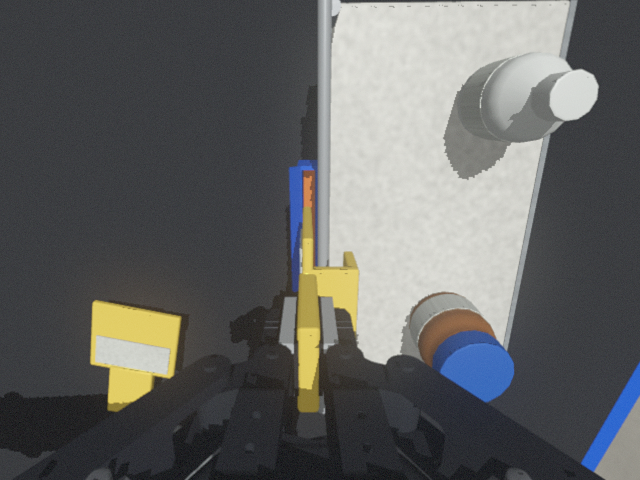

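The view shows the tongue (about 307,225) in line with the blue slot and its orange seat (308,190). The bridge crosses the rail at (323,270), with the leg behind the rail. It needs a small correction of +1.5 mm across and +2.5 mm along, then down.

>>> move_arm(
  series=[
    [0.013,0.035,0,0,1],
    [0.013,0.035,0,0,1],
    [0.013,0.035,-0.15,0,1],
    [0.013,0.035,-0.3,0,1],
    [0.013,0.035,-0.4,0,1],
  ],
)

```text
time: 8.22
tcp_pos: [0.5694, 0.086, 0.1939]
tool_rot: [-3.14, 0.0, 1.761]
force: [-0.1, -0.5, -0.1]
width: 0.0073
```

>>> move_arm(
  series=[
    [0,0,-0.1,0,1],
    [0,0,-0.2,0,1],
    [0,0,-0.25,0,1],
    [0,0,-0.25,0,1],
  ],
)

```text
time: 8.72
tcp_pos: [0.57, 0.086, 0.1751]
tool_rot: [-3.141, 0.0, 1.761]
force: [0.5, 0.6, -0.3]
width: 0.0075
```

Run:
```python
from inhand import *
from shelf import shelf
o=status.get_obs(); print(o['time'],o['tcp_pos'],np.degrees(o['tool_rot']),o['force'],o['moment'],o['width'])
im,d,c=grab("wrist"); cv2.imwrite("pics/w5.png",im[140:340,230:400]); shelf(im,d,c)
cv2.imwrite("pics/w5.png",cv2.resize(im[140:340,220:420],(600,600),interpolation=cv2.INTER_CUBIC))
```

```text
8.725 [0.57004853 0.08598251 0.17509349] [-1.79982189e+02  5.41325329e-03  1.00872012e+02] [ 0.49032708  0.63875186 -0.30215664] [-0.05160313  0.03195859 -0.00819299] 0.007508272044878722
rail ang -78.728386 4336 across [0.5805 0.581  0.5841 0.5873 0.588 ] along [-0.0171  0.1054] ztop [0.1359 0.1377]
blue across [0.5708 0.5719 0.5772 0.5807 0.5808] along [-0.0404 -0.0272  0.0215  0.0215] z [0.0693 0.0892 0.1056]Traceback (most recent call last):
  File "<stdin>", line 4, in <module>
  File "shelf.py", line 11, in shelf
    top=B[B[:,2]>.108]; print('lip top across',np.percentile(top[:,:2]@n,[2,50,98]).round(4),'along',np.percentile(top[:,:2]@u,[0,100]).round(4))
                                               ~~~~~~~~~~~~~^^^^^^^^^^^^^^^^^^^^^^^
    return _quantile_unchecked(
        a, q, axis, out, overwrite_input, method, keepdims, weights)
    return _ureduce(a,
                    func=_quantile_ureduce_func,
    ...<5 lines>...
                    overwrite_input=overwrite_input,
                    method=method)
    r = func(a, **kwargs)
    result = _quantile(arr,
                       quantiles=q,
    ...<2 lines>...
                       out=out,
                       weights=wgt)
    slices_having_nans = np.isnan(arr[-1, ...])
                                  ~~~^^^^^^^^^
IndexError: index -1 is out of bounds for axis 0 with size 0
```

View pics/w5.png

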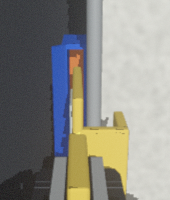

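The tongue (crop 77,95) is between the lip and the rail above the orange seat, with no contact force. Continuing down.

>>> move_arm(
  series=[
    [0,0,-0.06,0,1],
    [0,0,-0.12,0,1],
    [0,0,-0.16,0,1],
    [0,0,-0.16,0,1],
  ],
)

```text
time: 9.28
tcp_pos: [0.5699, 0.086, 0.1622]
tool_rot: [-3.141, 0.0, 1.761]
force: [-0.3, -0.3, -1.0]
width: 0.0068
```

>>> move_arm(
  series=[
    [0,0,-0.03,0,1],
    [0,0,-0.05,0,1],
    [0,0,-0.05,0,1],
  ],
)

```text
time: 9.65
tcp_pos: [0.5704, 0.086, 0.159]
tool_rot: [3.141, -0.0, 1.761]
force: [-0.0, -0.5, 2.5]
width: 0.0073
```

>>> move_arm(
  series=[
    [0,0,-0.03,0,1],
    [0,0,-0.05,0,1],
    [0,0,-0.05,0,1],
  ],
)

```text
time: 10.02
tcp_pos: [0.5705, 0.086, 0.1553]
tool_rot: [3.141, -0.0, 1.761]
force: [-0.6, -0.1, 6.7]
width: 0.007
```

>>> move_arm(
  series=[
    [0,0,-0.02,0,1],
    [0,0,-0.03,0,1],
    [0,0,-0.03,0,1],
  ],
)

```text
time: 10.4
tcp_pos: [0.5707, 0.086, 0.1538]
tool_rot: [3.141, -0.001, 1.76]
force: [-2.9, 0.1, 12.0]
width: 0.0072
```

>>> move_arm(
  series=[
    [0,0,-0.02,0,1],
    [0,0,-0.02,0,1],
    [0,0,-0.02,0,1],
  ],
)

```text
time: 10.78
tcp_pos: [0.5709, 0.086, 0.1537]
tool_rot: [3.14, -0.002, 1.76]
force: [-6.0, -0.6, 20.6]
width: 0.0071
```

Run:
```python
from inhand import *
o=status.get_obs(); print(o['time'],o['tcp_pos'],np.degrees(o['tool_rot']),o['force'],o['moment'],o['width'],o['joint_velocities'].round(3))
im,d,c=grab("wrist"); inhand(im,d,c,o)
s,ds,cs=grab("side"); P=proj(cs,o['tcp_pos'])[0].astype(int); sc=s[P[1]-70:P[1]+50,P[0]-60:P[0]+60]
cv2.imwrite("pics/v6.png",np.hstack([cv2.resize(im[110:350,190:430],(400,400)),cv2.resize(sc,(400,400),interpolation=cv2.INTER_CUBIC)]))
o=status.get_obs(); print(o['force'],o['tcp_pos'])
```

```text
10.775 [0.57087335 0.08599541 0.15373117] [ 1.79918376e+02 -9.35931998e-02  1.00864204e+02] [-6.02888223 -0.64632877 20.61753335] [-0.15067839  1.68787079 -0.02466689] 0.0071419880174719876 [ 0.001 -0.001  0.     0.004  0.001 -0.001 -0.   ]
z -40 2001 x% [-0.017   0.0024  0.0167] y% [-0.0036 -0.0019 -0.0001  0.002   0.0036]
z -30 328 x% [0.0111 0.0165 0.0171] y% [-0.0043 -0.0022 -0.0001  0.0021  0.0043]
z -20 271 x% [0.0078 0.0165 0.017 ] y% [-0.0044 -0.0024 -0.0001  0.0021  0.0169]
z -10 230 x% [0.0077 0.0165 0.017 ] y% [-0.0041 -0.0021  0.0003  0.0024  0.0143]
z 0 1666 x% [-0.0025  0.0135  0.0307] y% [-0.0024  0.0017  0.0109  0.0172  0.0219]
z 10 621 x% [-0.0054  0.0182  0.0336] y% [-0.0028  0.0017  0.0126  0.019   0.0222]
z 20 138 x% [0.015  0.0187 0.0337] y% [-0.0029 -0.0005  0.0178  0.0194  0.0215]
z 30 70 x% [0.0141 0.0334 0.0338] y% [-0.0031 -0.0016 -0.0001  0.0178  0.0212]
z 40 46 x% [0.0325 0.0334 0.0338] y% [-0.0033 -0.0023 -0.0012 -0.0001  0.001 ]
z 50 39 x% [0.0323 0.0334 0.0338] y% [-0.0035 -0.0023 -0.0012 -0.0001  0.001 ]
z 60 29 x% [0.0324 0.0334 0.0337] y% [-0.0036 -0.0025 -0.0013 -0.0001  0.0005]
[-5.15969175 -0.21766476 20.32529026] [0.57085984 0.08596298 0.15374815]
```

View pics/v6.png

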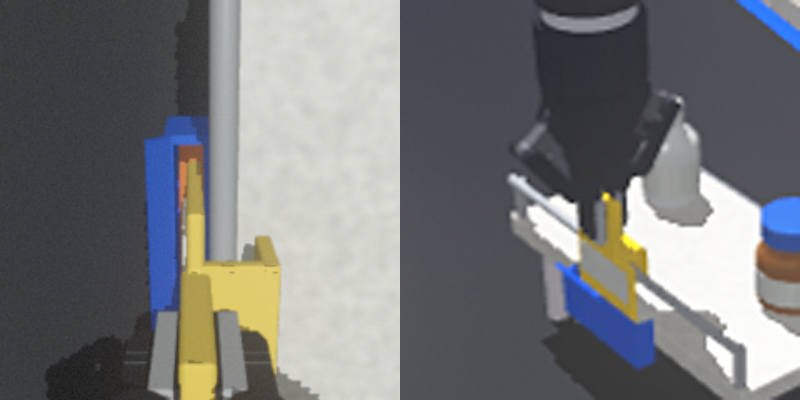

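The seat has bottomed out: force rose from 12 to 20.6 N over only 0.1 mm of travel. The views show the tongue in the channel behind the lip and the leg behind the rail, with bottle and jar in place. Handing in while still pressing.

```bash
python3 -c "
from rig import manip,status
print(manip.hand_in()); o=status.get_obs(); print(o['time'],o['tcp_pos'],o['force'],o['width'])"
```

```text
the job is handed in; nothing more can be done
None
the job is handed in; nothing more can be done
```

I took the small yellow holder out of the grey stand and hung it over the rail, with its tongue in the blue channel and its hook leg behind the rail. I pressed it down to the stop and handed in at about 10.8 s, still gripping it at a set 80 N.

**Position:** from the wrist camera and tool pose, the foot is about 1 mm off the slot's middle across and 1–2 mm along. The holder is in line within about 0.5° and tilted about 0.6°.

**Seat:** the force rose from 2.5 N to 6.7 N to 12 N over about 5.3 mm of travel, then jumped to 20.6 N within 0.1 mm. I read that as the seat on its stop, about 6 mm down, though I could not read the seat itself.

**Off zero:** a sideways push of about −5 to −6 N and a moment of 1.7 N m remained at the end, so the tongue probably touches one side of the slot lightly. It was at rest. I left it, since position and tilt were well inside the limits.

**Other objects:** the bottle and the jar were in place in the last views. The beaker was not in those views, but the arm never went near it. The hand-in gave no verdict, and no reading could be taken afterwards.

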